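Set out the herb scoop

TASK

Set out the herb scoop for the day: lift the lid of the dark wooden implement chest right back until it rests on its stop, take the wooden scoop out and hang it by the ring at the end of its handle on the empty peg of the hanging rack, so that it hangs freely with the bowl down. Leave the chest open, and leave the two tools already on the rack, the tin in the chest and everything else on the table where they are.

Things in the scene. Friction and masses are not known exactly. Their poses are not given: they have to be found in the camera images.
- chest: Shallow dark wooden chest, fixed, 160 (its x) x 300 (its y) mm, 55 mm high without the lid, walls and floor 8 mm thick (inner floor 8 mm above the table). Origin: centre of its underside, on the table. Its x axis points from its front (knob side, facing the robot) to its hinged back. It stands either left or right of the rack.
- lid (a joint): Lid hinge, rad: 0 shut, grows as the lid swings up and back, hard stop at 1.83 (about 105 degrees), where the lid rests by its own weight. The lid weighs 0.3 kg, moves freely and falls shut if let go before it is well past upright (below about 1.5).
- lid_knob (a point): Centre of the brass T knob in the middle of the lid's front face, 24 mm out from that face on a 10 mm stem: a crossbar 16 mm thick, 26 mm long along the chest's y, flat ends. 69.5 mm above the table when shut. 184 mm in front of the hinge line and 14 mm above it when shut. The lid's front face is 28 mm high; its top is 83.5 mm above the table when shut.
- lid_hinge (a point): Middle of the hinge line, on the chest's upper back edge, 55.5 mm above the table; the line runs along the chest's y axis. Like the knob point, it turns with the lid.
- scoop: Light wooden scoop, 172 mm long, 0.06 kg, lying bowl-up in the chest along its y, ring to +y. Origin: at underside level (chest floor), below the handle's grip point. x points along the handle to the ring, z up. Handle: bar 16 mm wide, 8 mm thick, centred 21 mm above the underside, free from x = -24 to +46 mm. Bowl: 46 mm wide, 26 mm high, x = -94 to -26 mm.
- scoop_eye (a point): Centre of the hole in the scoop's ring: hole 20 mm across, ring 32 mm outside and 6 mm thick, hole axis along the scoop's z; 62 mm along x from the grip point, 21 mm above the underside level (in line with the handle).
- rack: Wooden hanging rack, fixed: foot 110 x 350 x 18 mm, posts 160 mm either side of the middle (along y), crossbar 24 mm deep, 36 mm high, its middle 240 mm above the table. Origin: centre of its underside. The three pegs stand out from the crossbar's front (-x side, facing the robot), at the middle and 105 mm either side. Two carry a tool; which is empty varies.
- peg_root (a point): The empty peg: round wooden dowel 8 mm across with a round end. This point is where its axis leaves the front of the crossbar, 240 mm above the table; the point's z axis runs along the peg, which slants 45 degrees upward towards the robot side, and its y axis is along the crossbar. The tip is 60 mm along z from here.
- paddle_eye (a point): Hole centre of the flat wooden paddle (198 mm long, blade 46 mm wide) that hangs on one of the other pegs; to stay there.
- sieve_eye (a point): Hole centre of the small round steel sieve (162 mm long, 60 mm across) that hangs on the remaining peg; to stay there.
- tin: Small round tin, 44 mm across, 39 mm high, standing in the chest near its -y end, loose; to stay there. Origin: centre of its underside.
- bottle: Brown glass bottle, 60 mm across, 160 mm high, standing loose on the table. Origin: centre of its underside.
- jar: Glass jar with lid, 68 mm across, 90 mm high, standing loose on the table. Origin: centre of its underside.
- mortar: Dark wooden mortar bowl, 90 mm across, 75 mm high, loose on the table. Origin: centre of its underside.
- pestle: Wooden pestle, 105 mm long, 26 mm thick, lying loose on the table. Origin: below its middle.
- cup: White mug, 72 mm across, 80 mm high, loose on the table. Origin: centre of its underside.

How it is judged:
By the outcome, as a careful person would: the job done as asked, in the order asked, and still so for the second after the job is handed in, with the robot touching nothing.
It also fails if it takes over 72 s, if anything falls off the work surface, if the arm or the gripper's body presses on something with over 40 N, if the wrist force passes 120 N, or if a joint passes its speed limit or range.

ROBOT

A 6-joint arm with a two-finger parallel gripper is mounted at the origin on the work surface. World frame = base frame: x ahead of the robot, y to its left, z up, the work surface at z = 0. Lengths are in mm, angles in rad, forces in N, time in s.
With the tool pointing down it reaches from about 400 to 925 mm from the base axis. Payload 12.5 kg.
Tool frame: the origin (TCP) lies midway between the tips of the shut fingers; the grasp point (between the pads) lies 19 mm behind it; z points along the fingers, y is the line along which they close (so a half turn about z gives the same grasp; the last joint's range is limited). The gripper opens to 95 mm and grips with 3 to 60 N. Pads are 20 mm wide; open, the fingers measure 119 mm over their backs; the gripper's body (75 mm by 180 mm) begins 59 mm behind the grasp point.
Start: joints at [1.049, 0.491, 1.559, -0, 1.092, -0.106], TCP at [252.437, 571.771, 214.661] pointing down, gripper open.
Joint ranges: [-3.1, 3.1], [-0.84, 2.19], [0.05, 2.79], [-1.13, 4.28], [0.06, 2.93], [-2.69, 2.69]. Speed limits (rad/s): [2.22, 2.22, 2.79, 3.14, 3.14, 3.14].

INTERFACE

Orientations are given as [roll, pitch, yaw] about the fixed x, y, z axes, in that order (R = Rz(yaw) Ry(pitch) Rx(roll)).
In Python, from cell import env gives the robot as it stands.
- The arm moves only by the tool carry_out, never from a script. Its argument "series" is a list of rows, each a list of 4 numbers: the shift along the world's x, y, z normalised to -1 to 1, where 1 is 5 cm, then the turn about the world's z normalised to -1 to 1, where 1 is 6 degrees. In form: [[x, y, z, turn], ...]. A call has exactly 5 rows; each row shifts and turns the commanded pose from where the row before left it; what a row does not reach is not made up. A row lasts 1/10 s, in which the tool goes at most 50 mm and 8.59 degrees, less where a joint would pass 70% of its speed; a pose out of reach is approached as far as the arm can. A call with a number of a shift or a turn outside -1 to 1 is refused whole. A call with a gripper value outside its range is refused whole. "fingers" is the closure, from -1 (fully open) to 1 (shut), set as the call begins (left out, the last holds). The fingers move at their own pace and stop on an object; the grip force is fixed at half the most. Time passes only in rows, so rows that do not move let the fingers close, or fill a call up. It gives the time, the measured TCP pose, the force, the opening and the grip force at its end, in the units of the state.
- env.state(): the state, without advancing time (a new reading comes with each control period).
- env.read_camera(name): name is "side" or "top"; returns the picture (480x640x3 uint8, red, green, blue); there is no depth.
- env.calibration(name): a dict with "K" (3x3 intrinsics, pixels), "dist" ([k1, k2, p1, p2, k3] as OpenCV has them; the pictures are not rectified), "pose" (4x4, takes a point from camera to world coordinates). Camera axes: x right, y down, z forward; pixel columns grow to the right and rows downward; lengths in mm; the calibration is good to about 2 mm. A picture is of the moment at which its call begins. calibration takes no time and is no camera call.
- env.job_done(): hands the job in; it is judged then, once.
Trained networks look in the newest picture that a camera, given by its name, has taken for a name from the list of things; names that differ only in an ending like _2 or _b are one class to them, and where a whole thing is asked for, a point or a joint stands for the part that bears it (a point fixed in the world has none). Each returns a list of dicts, best first, with "conf" (0 to 1); they miss things now and then, are a little off and sometimes report something else, mostly with a low value. They report only what shows in the picture. A call takes as long as a camera call.
- env.look_for(camera, label): "position" ([row, column] as shares, 0 to 1, of the picture: columns of its width, rows of its height, amid what is visible of it).
The state is a dict: "t": time; "joints": joint angles; "qvel": joint speeds; "tau": joint torques, N m; "eef_pos": TCP position; "tcp_rot": TCP orientation; "ft_force": force on the tool from outside, world axes, zero at the start; "moment": the same for the moment, N m; "opening": opening from 0.0 (shut) to 1.0 (fully open); "grip_force": force on a finger pad.
Only numpy, scipy, OpenCV 4.12 (cv2) and the standard library are available. Lean on these libraries where they do the work, as an engineer would, in place of code of your own. Each camera call takes 0.05 s, during which the arm holds its last target. There are 200 camera calls.

## Working session

There is one attempt and no reset: what is moved stays moved. The work goes in short steps, Python scripts to look and compute and a tool call to move; the robot and the scene stay as the last step left them, time stands still between calls to the robot, and variables do not carry over. Pictures are saved under pics/ and viewed, at most 10 in all, crops included, and the job is handed in when it is done.

Besides the shell and the picture viewer there is one more tool, called after ">>>" as name(argument=value, ...) on one line, values as JSON. carry_out: Moves the arm, as the interface text tells. Its arguments: {"type":"object","properties":{"series":{"type":"array","items":{"type":"array","items":{"type":"number","minimum":-1,"maximum":1}}},"fingers":{"type":"number"}},"required":["series"]}

```bash
mkdir -p pics; ls
cat > h.py <<'E'
import numpy as np, cv2
from cell import env
def snap(cam,name=None):
    im=env.read_camera(cam)
    if name: cv2.imwrite(f'pics/{name}.png',im[:,:,::-1])
    return im
def ray(cam,uv):
    c=env.calibration(cam);K=np.array(c['K']);d=np.array(c['dist']);P=np.array(c['pose'])
    p=cv2.undistortPoints(np.array([[uv]],float),K,d)[0,0]
    v=P[:3,:3]@np.array([p[0],p[1],1]);return P[:3,3],v/np.linalg.norm(v)
def onplane(cam,uv,z):
    o,v=ray(cam,uv);return o+v*(z-o[2])/v[2]
def tri(uv1,uv2):
    o1,v1=ray('side',uv1);o2,v2=ray('top',uv2)
    s,t=np.linalg.lstsq(np.c_[v1,-v2],o2-o1,rcond=None)[0]
    a,b=o1+s*v1,o2+t*v2;return (a+b)/2,np.linalg.norm(a-b)
def proj(cam,X):
    c=env.calibration(cam);T=np.linalg.inv(np.array(c['pose']))
    return cv2.projectPoints(np.array([X],float),cv2.Rodrigues(T[:3,:3])[0],T[:3,3],np.array(c['K']),np.array(c['dist']))[0][0,0]
def look(cam,l):
    return [(round(d['conf'],2),np.round([d['position'][1]*640,d['position'][0]*480],1)) for d in env.look_for(cam,l)]
E
python3 - <<'E'
from h import *
for c in('side','top'): 
    snap(c,c+'0'); P=np.array(env.calibration(c)['pose']);print(c,P.round(2).tolist())
for l in ['chest','lid_knob','lid_hinge','rack','peg_root','paddle_eye','sieve_eye','bottle','jar','mortar','pestle','cup']:
    a,b=look('side',l)[:2],look('top',l)[:2]
    print(l,a,b, [x.round(1) if hasattr(x,'round') else x for x in tri(a[0][1],b[0][1])] if a and b else '')
print(env.state())
E
```

```text
pics
side [[0.71, -0.51, 0.49, 80.5], [-0.71, -0.5, 0.51, -495.84], [-0.02, -0.7, -0.71, 881.49], [0.0, 0.0, 0.0, 1.0]]
top [[-0.03, -1.0, 0.07, 503.53], [-1.0, 0.03, 0.01, -0.45], [-0.01, -0.07, -1.0, 1251.81], [0.0, 0.0, 0.0, 1.0]]
chest [(0.73, array([420.7, 383.6]))] [(0.85, array([426.5, 246.7]))] [array([ 543.5, -266.4,   33.4]), np.float64(2.2)]
lid_knob [(0.76, array([419.3, 375.5]))] [(0.88, array([428.1, 248.4])), (0.59, array([336.8, 192.7]))] [array([ 537.9, -263.5,   63.7]), np.float64(1.6)]
lid_hinge [(0.92, array([421.8, 372.4]))] [(0.91, array([432.8, 249.9]))] [array([ 532.8, -269.7,   86.9]), np.float64(0.7)]
rack [(0.59, array([240.1, 227.2]))] [(0.82, array([232.5, 254.3])), (0.7, array([430.7, 248.1]))] [array([541.5, 228.4,  82.2]), np.float64(14.4)]
peg_root [(0.51, array([213.3, 166.9]))] [(0.4, array([218.5, 261.3]))] [array([515.4, 229.9, 256.7]), np.float64(3.8)]
paddle_eye [(0.59, array([266.3, 233.2]))] [(0.44, array([272.7, 245.7]))] [array([549.3, 128.8, 127.3]), np.float64(9.0)]
sieve_eye [(0.91, array([190.6, 188.9]))] [(0.74, array([186.7, 262.6])), 
[... 858 characters left out ...]
at64(176.3)]
{'t': 1.3, 'joints': array([ 1.04941759e+00,  4.90903009e-01,  1.55887699e+00, -4.42425933e-06,
        1.09169978e+00, -1.05582690e-01]), 'qvel': array([-7.17910264e-04,  1.16266146e-03,  1.91797880e-04, -2.61585307e-04,
       -1.96808748e-03,  2.06036643e-05]), 'tau': array([-3.45667679e-03, -6.12463546e+01, -2.58430499e+01,  6.92261383e-02,
        4.45339945e-02, -1.71027949e-06]), 'eef_pos': array([252.4336766 , 571.78520093, 214.66700883]), 'tcp_rot': array([3.14148082e+00, 1.58000543e-05, 2.72579865e+00]), 'ft_force': array([ 0.35260676,  0.29222   , -1.16776804]), 'moment': array([-0.0090253 ,  0.00392052, -0.01853345]), 'grip_force': 0.0, 'opening': 1.0008259128685126}
```

View pics/side0.png

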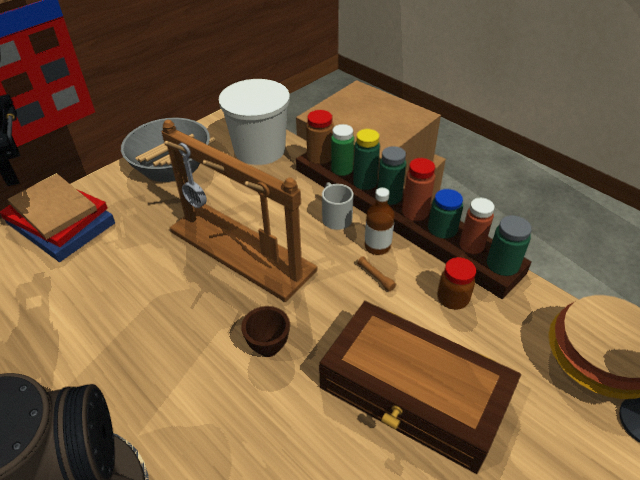

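View pics/top0.png

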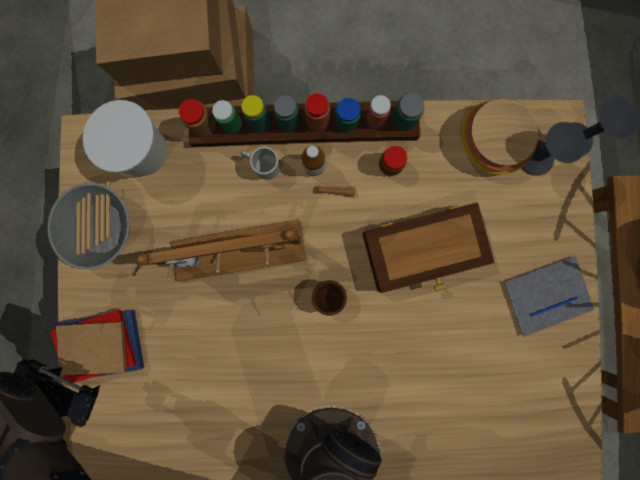

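The side view shows the chest on the right, with its knob at about (393,416). On the rack the sieve hangs on the +y peg and the paddle on the -y peg, so the middle peg looks empty. In the top view the knob is at about (439,286). I'll zoom in next.

Run:
```python
import cv2,numpy as np
s=cv2.imread('pics/side0.png');t=cv2.imread('pics/top0.png')
def c(im,x,y,w,h,W=400,H=300):return cv2.resize(im[y:y+h,x:x+w],(W,H),interpolation=cv2.INTER_CUBIC)
a=np.vstack([np.hstack([c(s,150,120,160,120),c(t,130,190,180,135)]),np.hstack([c(s,310,300,220,165),c(t,350,190,160,120)])])
cv2.imwrite('pics/c1.png',a)
```

```text
(no output)
```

View pics/c1.png

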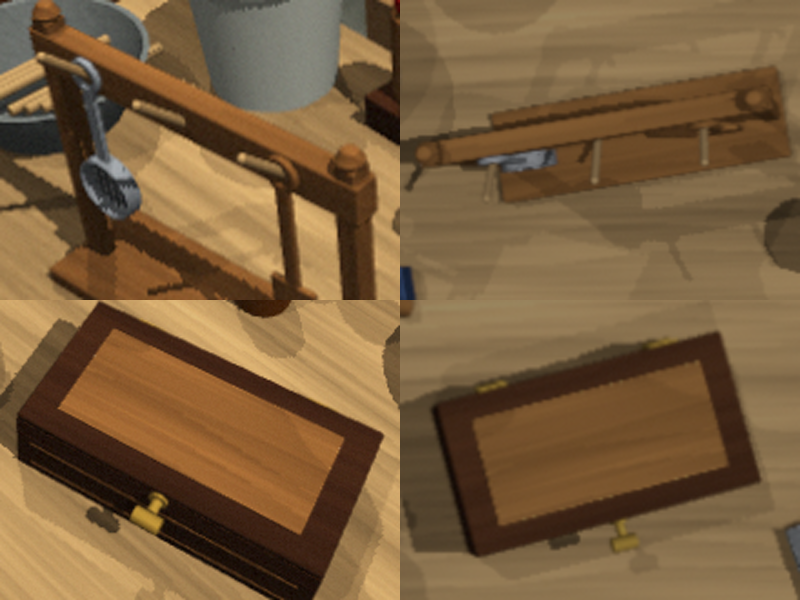

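The crops confirm it. The middle peg is empty: tip at side (204,162) and top (218,272), root at side (224,168) and top (219,254). The knob crossbar is at side (391,420) and top (440,287).

Run:
```python
from h import *
S=lambda x,y,o,k:(o[0]+x*k,o[1]+y*k)
sr=lambda x,y:S(x,y,(150,120),.4); tr=lambda x,y:S(x-400,y,(130,190),.45)
sc=lambda x,y:S(x,y-300,(310,300),.55); tc=lambda x,y:S(x-400,y-300,(350,190),.4)
for n,a,b in [('midtip',sr(135,106),tr(596,183)),('midroot',sr(185,121),tr(598,142)),('padtip',sr(240,158),tr(704,163)),('sievetip',sr(42,57),tr(490,200)),
 ('knob',sc(148,519),tc(624,543)),('backL',sc(100,304),tc(434,407)),('backR',sc(383,435),tc(720,332)),('frontL',sc(20,410),tc(476,555)),('frontR',sc(315,580),tc(760,482)),('postR',sr(352,150),tr(755,95)),('postL',sr(45,5),tr(427,150))]:
    p,e=tri(a,b);print(n,p.round(1),round(e,1))
for n,p in [('postR',tr(755,100)),('postL',tr(427,153))]:print(n,onplane('top',p,280).round(1))
print(onplane('top',tc(624,543),69.5).round(1))
c=[onplane('top',tc(*p),83.5).round(1) for p in [(434,407),(720,332),(760,480),(476,555)]];print(*c,np.mean(c,0))
```

```text
midtip [493.1 224.2 282.3] 1.4
midroot [534.1 229.5 242.8] 2.6
padtip [508.9 122.4 281.7] 2.1
sievetip [479.6 325.4 283.6] 0.9
knob [ 438.  -285.7   73.8] 0.9
backL [581.9 -99.   79. ] 2.7
backR [ 647.6 -390.5   84.3] 2.9
frontL [ 432.  -134.2   87.2] 0.0
frontR [ 492.7 -423.5   80. ] 8.0
postR [570.9  73.6 280.2] 3.2
postL [526.5 389.3 279.5] 5.1
postR [567.5  72.7 280. ]
postL [525.7 387.5 280. ]
[ 438.1 -287.    69.5]
[580.6 -97.7  83.5] [ 648.6 -392.    83.5] [ 497.3 -425.6   83.5] [ 431.8 -134.7   83.5] [ 539.575 -262.5     83.5  ]
```

Model from these measurements:
- **Chest:** yaw about 0.225, centre (540,-262), hinge (618,-244).
- **Knob:** (438,-286,70).
- **Peg:** tip (494,224.5,282), root (536,230,240).
- **Rack:** yaw about 0.137.

I'm travelling to above the knob first.

>>> carry_out(series=[[0.176, -0.684, 0, 0.612], [0.176, -0.684, 0, 0.612], [0.176, -0.684, 0, 0.612], [0.176, -0.684, 0, 0.612], [0.176, -0.684, 0, 0.612]], fingers=-1)

```text
t: 1.8
eef_pos: [296.5, 399.5, 214.8]
tcp_rot: [3.141, 0.0, 3.049]
ft_force: [0.5, 0.7, 0.3]
opening: 0.999
grip_force: 0.0
```

>>> carry_out(series=[[0.176, -0.684, 0, 0.612], [0.176, -0.684, 0, 0.612], [0.176, -0.684, 0, 0.612], [0.176, -0.684, 0, 0.612], [0.176, -0.684, 0, 0.612]])

```text
t: 2.3
eef_pos: [340.6, 228.5, 214.9]
tcp_rot: [3.141, 0.001, -2.914]
ft_force: [0.7, 0.3, 1.1]
opening: 1.0
grip_force: 0.0
```

>>> carry_out(series=[[0.3, -0.7, 0, 0], [0.3, -0.7, 0, 0], [0.3, -0.7, 0, 0], [0.3, -0.7, 0, 0], [0.3, -0.7, 0, 0]])

```text
t: 2.8
eef_pos: [415.9, 53.2, 214.9]
tcp_rot: [-3.142, 0.001, -2.917]
ft_force: [0.1, 0.6, -0.8]
opening: 1.003
grip_force: 0.0
```

>>> carry_out(series=[[0.3, -0.7, 0, 0], [0.02, -0.67, 0, 0], [0.02, -0.67, 0, 0], [0.02, -0.67, 0, 0], [0.02, -0.67, 0, 0]])

```text
t: 3.3
eef_pos: [434.4, -115.7, 214.8]
tcp_rot: [-3.141, 0.0, -2.917]
ft_force: [1.4, 0.1, 0.1]
opening: 1.001
grip_force: 0.0
```

>>> carry_out(series=[[0.02, -0.67, 0, 0], [0.02, -0.67, 0, 0], [0.02, -0.67, 0, 0], [0.02, -0.67, 0, 0], [0.02, -0.67, 0, 0]])

```text
t: 3.8
eef_pos: [439.3, -283.2, 214.8]
tcp_rot: [-3.141, 0.0, -2.917]
ft_force: [0.5, 0.6, -0.2]
opening: 1.003
grip_force: 0.0
```

Run:
```python
from h import *
s=env.state();print(s['joints'].round(3),s['eef_pos'].round(1),s['tcp_rot'].round(3))
```

```text
[-0.699  0.346  1.807  0.     0.988 -2.495] [ 439.3 -283.2  214.8] [-3.141  0.    -2.917]
```

>>> carry_out(series=[[-0.02, -0.05, -0.8, 0], [0, 0, -0.8, 0], [0, 0, -0.8, 0], [0, 0, -0.5, 0], [0, 0, -0.34, 0]])

```text
t: 4.3
eef_pos: [437.9, -283.9, 50.7]
tcp_rot: [3.14, -0.001, -2.917]
ft_force: [-0.1, -0.5, -0.2]
opening: 1.002
grip_force: 0.0
```

>>> carry_out(series=[[0, 0, 0, 0], [0, 0, 0, 0], [0, 0, 0, 0], [0, 0, 0, 0], [0, 0, 0, 0]], fingers=1)

```text
t: 4.8
eef_pos: [438.7, -284.4, 53.5]
tcp_rot: [-3.141, 0.001, -2.917]
ft_force: [-0.5, -0.7, -0.9]
opening: 0.634
grip_force: 0.0
```

>>> carry_out(series=[[0, 0, 0, 0], [0, 0, 0, 0], [0, 0, 0, 0], [0, 0, 0, 0], [0, 0, 0, 0]])

```text
t: 5.3
eef_pos: [438.6, -284.8, 52.7]
tcp_rot: [-3.141, 0.0, -2.916]
ft_force: [-0.7, -3.1, -1.9]
opening: 0.272
grip_force: 30.0
```

Run:
```python
from h import *
snap('side','side1');s=cv2.imread('pics/side1.png');cv2.imwrite('pics/c2.png',cv2.resize(s[300:480,280:520],(640,480)))
c=np.array([438.2,-285.7]);a=.225;R=184.5
prev=None
for th in np.r_[np.arange(0,1.84,1.83/20)]:
    ph=th+.0760; d=R*np.array([np.cos(.0760)-np.cos(ph),np.sin(ph)-np.sin(.076)])
    q=np.array([d[0]*np.cos(a),d[0]*np.sin(a),d[1]])
    if prev is not None: print(round(th,2),((q-prev)/50).round(3).tolist(), q.round(1))
    prev=q
```

```text
0.09 [0.04, 0.009, 0.335] [ 2.   0.5 16.8]
0.18 [0.07, 0.016, 0.33] [ 5.5  1.3 33.2]
0.27 [0.099, 0.023, 0.322] [10.4  2.4 49.3]
0.37 [0.127, 0.029, 0.311] [16.8  3.8 64.9]
0.46 [0.154, 0.035, 0.298] [24.5  5.6 79.8]
0.55 [0.18, 0.041, 0.282] [33.5  7.7 93.9]
0.64 [0.205, 0.047, 0.264] [ 43.7  10.  107.2]
0.73 [0.227, 0.052, 0.244] [ 55.1  12.6 119.4]
0.82 [0.248, 0.057, 0.222] [ 67.5  15.4 130.5]
0.92 [0.267, 0.061, 0.198] [ 80.8  18.5 140.3]
1.01 [0.283, 0.065, 0.172] [ 95.   21.7 148.9]
1.1 [0.297, 0.068, 0.145] [109.8  25.1 156.2]
1.19 [0.309, 0.071, 0.116] [125.3  28.7 162. ]
1.28 [0.318, 0.073, 0.087] [141.2  32.3 166.3]
1.37 [0.324, 0.074, 0.056] [157.4  36.  169.1]
1.46 [0.328, 0.075, 0.026] [173.8  39.8 170.4]
1.56 [0.329, 0.075, -0.005] [190.2  43.5 170.2]
1.65 [0.327, 0.075, -0.036] [206.6  47.3 168.4]
1.74 [0.323, 0.074, -0.066] [222.7  51.  165. ]
1.83 [0.315, 0.072, -0.096] [238.5  54.6 160.2]
```

View pics/c2.png

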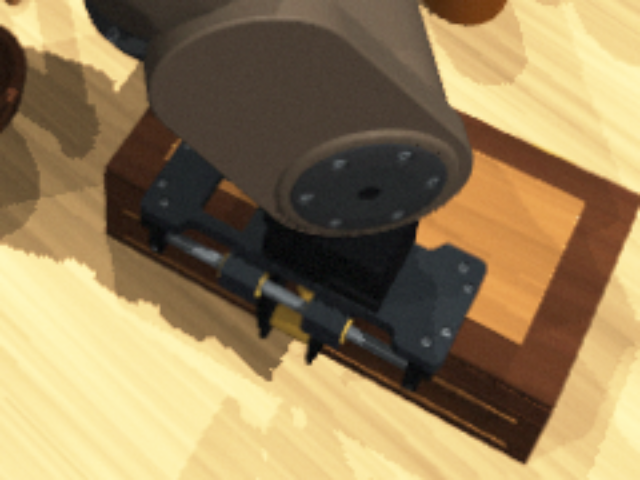

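The fingers hold the crossbar by its flat ends (opening 25.8 mm against 26). I'm swinging the lid along the arc.

>>> carry_out(series=[[0.04, 0.009, 0.335, 0], [0.07, 0.016, 0.33, 0], [0.099, 0.023, 0.322, 0], [0.127, 0.029, 0.311, 0], [0.154, 0.035, 0.298, 0]])

```text
t: 5.85
eef_pos: [463.5, -279.1, 133.1]
tcp_rot: [-3.141, 0.001, -2.917]
ft_force: [4.4, -4.4, -5.5]
opening: 0.267
grip_force: 30.0
```

>>> carry_out(series=[[0.18, 0.041, 0.282, 0], [0.205, 0.047, 0.264, 0], [0.227, 0.052, 0.244, 0], [0.248, 0.057, 0.222, 0], [0.267, 0.061, 0.198, 0]])

```text
t: 6.35
eef_pos: [519.7, -266.3, 193.3]
tcp_rot: [-3.141, -0.0, -2.917]
ft_force: [3.4, -6.5, -7.1]
opening: 0.271
grip_force: 30.0
```

>>> carry_out(series=[[0.283, 0.065, 0.172, 0], [0.297, 0.068, 0.145, 0], [0.309, 0.071, 0.116, 0], [0.318, 0.073, 0.087, 0], [0.324, 0.074, 0.056, 0]])

```text
t: 6.85
eef_pos: [596.3, -248.9, 222.4]
tcp_rot: [-3.14, -0.0, -2.917]
ft_force: [0.7, -6.8, -1.3]
opening: 0.266
grip_force: 30.0
```

>>> carry_out(series=[[0.328, 0.075, 0.026, 0], [0.329, 0.075, -0.005, 0], [0.327, 0.075, -0.036, 0], [0.25, 0.057, -0.045, 0], [0, 0, 0, 0]])

```text
t: 7.35
eef_pos: [659.4, -234.6, 219.5]
tcp_rot: [-3.139, 0.003, -2.916]
ft_force: [1.8, -4.2, 7.3]
opening: 0.266
grip_force: 30.0
```

>>> carry_out(series=[[0.12, 0.027, -0.03, 0], [0.12, 0.027, -0.035, 0], [0.06, 0.014, -0.02, 0], [0, 0, 0, 0], [0, 0, 0, 0]])

```text
t: 7.85
eef_pos: [673.4, -231.4, 215.8]
tcp_rot: [-3.139, 0.003, -2.916]
ft_force: [2.4, -3.8, 7.8]
opening: 0.269
grip_force: 30.0
```

>>> carry_out(series=[[0, 0, 0, 0], [0, 0, 0, 0], [0, 0, 0, 0], [0, 0, 0, 0], [0, 0, 0, 0]], fingers=-1)

```text
t: 8.35
eef_pos: [672.4, -230.6, 214.3]
tcp_rot: [3.141, -0.0, -2.916]
ft_force: [0.4, 0.3, 0.8]
opening: 0.633
grip_force: 0.0
```

>>> carry_out(series=[[0, 0, 0.3, 0], [0, 0, 0.8, 0], [0, 0, 0.8, 0], [-0.7, -0.1, 0, -1], [-0.7, -0.1, 0, -1]])

```text
t: 8.85
eef_pos: [602.1, -240.6, 310.2]
tcp_rot: [-3.141, 0.002, -3.129]
ft_force: [0.4, -0.1, -0.3]
opening: 0.99
grip_force: 0.0
```

>>> carry_out(series=[[-0.8, -0.1, 0, -1], [-0.8, -0.1, 0, -1], [-0.8, -0.1, 0, -1], [-0.8, 0, 0, -1], [-0.8, 0, 0, -1]])

```text
t: 9.35
eef_pos: [400.9, -255.5, 309.5]
tcp_rot: [-3.142, 0.0, 2.629]
ft_force: [0.8, 0.1, 0.4]
opening: 1.0
grip_force: 0.0
```

Run:
```python
from h import *
s=snap('side','side2');t=snap('top','top2')
def c(im,x,y,w,h,W=400,H=600):return cv2.resize(im[y:y+h,x:x+w],(W,H),interpolation=cv2.INTER_CUBIC)
cv2.imwrite('pics/c3.png',np.hstack([c(s,310,210,200,270),c(t,350,140,160,216)])[:,:,::-1])
for l in ['scoop','scoop_eye','tin','lid_knob','chest']:
    a,b=look('side',l)[:2],look('top',l)[:2]
    print(l,a,b, [x.round(1) for x in tri(a[0][1],b[0][1])] if a and b else '')
```

```text
scoop [(0.92, array([419.1, 380.4])), (0.65, array([477.4, 409.3]))] [(0.86, array([423.5, 247. ]))] [array([ 544.2, -259.6,   34.9]), np.float64(6.1)]
scoop_eye [(0.58, array([419. , 380.8]))] [(0.73, array([423. , 242.1]))] [array([ 554.8, -258.7,   20.3]), np.float64(2.3)]
tin [(0.96, array([478.1, 412.1]))] [(0.56, array([465.3, 232.4])), (0.56, array([394.6, 159.6]))] [array([ 575.7, -370.4,   25.4]), np.float64(6.2)]
lid_knob [(0.78, array([477.8, 311.6])), (0.52, array([420.6, 378.9]))] [(0.72, array([424.7, 200.7]))] [array([ 664.2, -262.3,  120.6]), np.float64(36.9)]
chest [(0.8, array([457.5, 361.6]))] [(0.57, array([424.9, 225.8])), (0.37, array([423.5, 198. ]))] [array([ 608.4, -276.4,   40.3]), np.float64(35.3)]
```

View pics/c3.png

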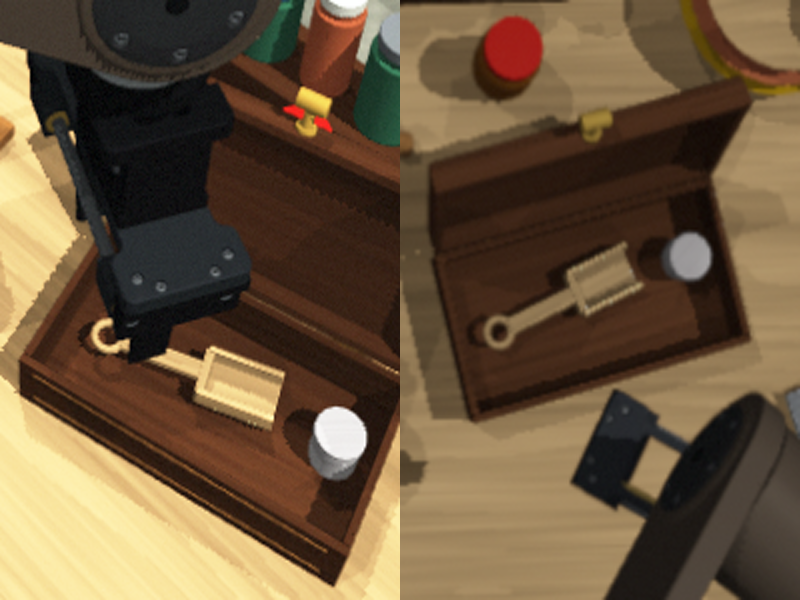

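The lid is resting open. The scoop lies skewed in the chest: the eye is at side (362,361) and top (389,259), and the far end of the bowl is at top (443,235).

Run:
```python
from h import *
S=lambda x,y:(310+x*.5,210+y*.45); T=lambda x,y:(350+(x-400)*.4,140+y*.36)
P={}
for n,a,b,z in [('eye',S(104,336),T(497,330),29),('near',S(202,372),T(576,295),34),('far',S(279.5,401.5),T(633,265),34),('knob',S(313,103),T(597,125),230)]:
    p,e=tri(a,b);q=onplane('top',b,z);r=onplane('side',a,z);print(n,p.round(1),round(e,1),q.round(1),r.round(1));P[n]=(q+r)/2
for v in [P['eye']-P['far'],P['eye']-P['near'],P['near']-P['far']]:print(np.linalg.norm(v[:2]),np.arctan2(v[1],v[0]))
v=P['eye']-P['far'];v[2]=0;v/=np.linalg.norm(v);print('grip',P['eye']-62*v,P['near']+v*26)
```

```text
eye [ 511.8 -163.7   28.3] 6.7 [ 514.2 -165.9   29. ] [ 508.8 -161.8   29. ]
near [ 543.5 -248.3   33.4] 3.1 [ 544.5 -249.4   34. ] [ 541.9 -247.5   34. ]
far [ 570.8 -311.3   30.3] 1.4 [ 571.  -310.9   34. ] [ 568.1 -311.7   34. ]
knob [ 671.7 -232.5  235.1] 1.3 [ 673.  -234.1  230. ] [ 675.8 -230.   230. ]
158.46802732645537 1.9460526216809653
90.33258851023403 1.9295337438111573
68.16409662234773 1.9679445618777465
grip [ 534.22132473 -221.53719639   29.        ] [ 533.68343336 -224.24288222   34.        ]
```

>>> carry_out(series=[[0.53, 0.13, 0, -1], [0.53, 0.13, 0, -1], [0.53, 0.13, 0, -1], [0.53, 0.13, 0, -1], [0.54, 0.14, 0, -1]], fingers=0)

```text
t: 10.45
eef_pos: [536.8, -222.2, 309.3]
tcp_rot: [-3.141, -0.0, 2.106]
ft_force: [-0.5, -0.9, -0.5]
opening: 0.638
grip_force: 0.0
```

>>> carry_out(series=[[0, 0, -0.5, -0.76], [0, 0, -0.8, -0.76], [0, 0, -0.8, 0], [0, 0, -0.8, 0], [0, 0, -0.5, 0]])

```text
t: 10.95
eef_pos: [534.9, -222.0, 136.6]
tcp_rot: [-3.14, -0.002, 1.951]
ft_force: [0.0, -0.2, 0.4]
opening: 0.497
grip_force: 0.0
```

>>> carry_out(series=[[0, 0, -0.6, 0], [0, 0, -0.6, 0], [0, 0, -0.5, 0], [0, 0, -0.3, 0], [0, 0, 0, 0]])

```text
t: 11.45
eef_pos: [534.8, -222.1, 37.4]
tcp_rot: [-3.139, -0.003, 1.951]
ft_force: [-0.1, -0.5, 0.5]
opening: 0.502
grip_force: 0.0
```

Run:
```python
from h import *
s=snap('side');t=snap('top')
def c(im,x,y,w,h,W=400,H=600):return cv2.resize(im[y:y+h,x:x+w],(W,H),interpolation=cv2.INTER_CUBIC)
cv2.imwrite('pics/c4.png',np.hstack([c(s,310,210,200,270),c(t,350,140,160,216)])[:,:,::-1])
e=env.state();print(e['eef_pos'],e['tcp_rot'],e['ft_force'])
```

```text
[ 535.80552649 -222.6762234    39.62107781] [-3.14149815e+00 -1.86392811e-04  1.95119431e+00] [0.79880677 0.79869786 0.24503242]
```

View pics/c4.png

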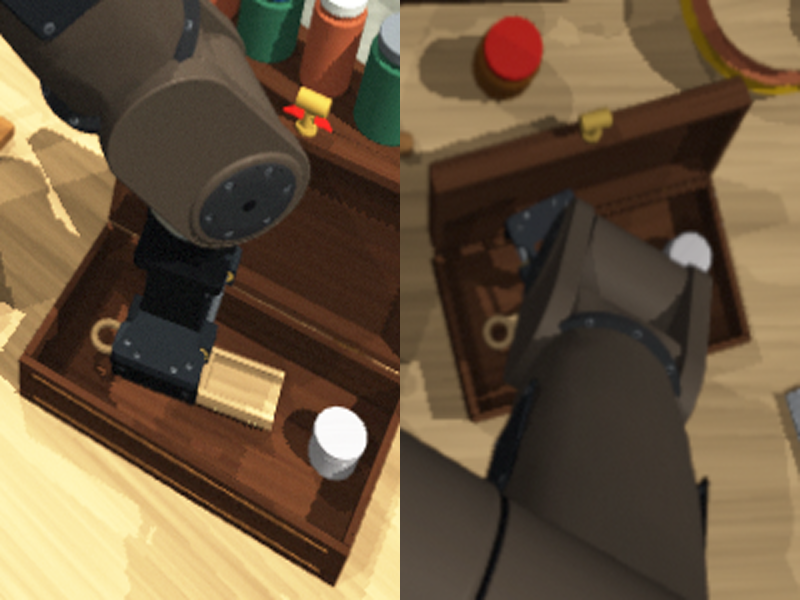

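The fingers straddle the handle behind the bowl, which sits at side-crop (240,387). Nothing is touching, so I'm lowering the rest of the way.

>>> carry_out(series=[[-0.04, 0, -0.15, 0], [0, 0, -0.15, 0], [0, 0, -0.13, 0], [0, 0, -0.1, 0], [0, 0, 0, 0]])

```text
t: 12.05
eef_pos: [533.2, -222.5, 12.3]
tcp_rot: [-3.141, -0.001, 1.951]
ft_force: [-0.0, 0.2, -0.9]
opening: 0.504
grip_force: 0.0
```

>>> carry_out(series=[[0, 0, 0, 0], [0, 0, 0, 0], [0, 0, 0, 0], [0, 0, 0, 0], [0, 0, 0, 0]], fingers=1)

```text
t: 12.55
eef_pos: [533.6, -222.7, 13.2]
tcp_rot: [3.141, 0.0, 1.951]
ft_force: [-0.3, -0.7, 0.8]
opening: 0.164
grip_force: 29.8
```

>>> carry_out(series=[[0, 0, 0, 0], [0, 0, 0, 0], [0, 0, 0, 0], [0, 0, 0, 0], [0, 0, 0, 0]])

```text
t: 13.05
eef_pos: [533.6, -222.7, 13.1]
tcp_rot: [3.141, 0.0, 1.951]
ft_force: [-1.0, 0.5, 1.6]
opening: 0.165
grip_force: 29.8
```

>>> carry_out(series=[[0, 0, 0.1, 0], [0, 0, 0.3, 0], [0, 0, 0.6, 0], [0, 0, 0.8, 0], [0, 0, 0.8, 0]])

```text
t: 13.55
eef_pos: [533.1, -222.5, 144.4]
tcp_rot: [-3.141, -0.001, 1.951]
ft_force: [0.9, 0.2, 0.5]
opening: 0.165
grip_force: 29.8
```

>>> carry_out(series=[[0, 0, 0.8, 0], [0, 0, 0.8, 0], [0, 0, 0.8, 0], [0, 0, 0.6, 0], [0, 0, 0.4, 0]])

```text
t: 14.05
eef_pos: [533.5, -222.6, 315.9]
tcp_rot: [3.14, 0.002, 1.951]
ft_force: [0.3, 0.3, -1.1]
opening: 0.166
grip_force: 29.8
```

>>> carry_out(series=[[-0.145, 0.483, 0, -0.962], [-0.145, 0.483, 0, -0.962], [-0.145, 0.483, 0, -0.962], [-0.145, 0.483, 0, -0.962], [-0.145, 0.483, 0, -0.962]])

```text
t: 14.55
eef_pos: [496.6, -100.9, 313.2]
tcp_rot: [3.142, -0.0, 1.443]
ft_force: [-0.1, 0.4, -0.8]
opening: 0.162
grip_force: 29.8
```

>>> carry_out(series=[[-0.145, 0.483, 0, -0.962], [-0.145, 0.483, 0, -0.962], [-0.145, 0.483, 0, -0.962], [-0.145, 0.483, 0, -0.962], [-0.145, 0.483, 0, -0.962]])

```text
t: 15.05
eef_pos: [460.3, 19.8, 313.3]
tcp_rot: [3.142, -0.0, 0.939]
ft_force: [0.7, -0.1, -0.7]
opening: 0.166
grip_force: 29.8
```

>>> carry_out(series=[[-0.145, 0.483, 0, -0.962], [-0.145, 0.483, 0, -0.962], [-0.145, 0.483, 0, -0.962], [-0.145, 0.483, 0, -0.962], [-0.145, 0.483, 0, -0.962]])

```text
t: 15.55
eef_pos: [424.1, 140.5, 313.3]
tcp_rot: [3.141, -0.0, 0.436]
ft_force: [-0.3, 0.3, 0.5]
opening: 0.162
grip_force: 29.8
```

>>> carry_out(series=[[-0.145, 0.483, 0, -0.962], [-0.145, 0.483, 0, -0.962], [-0.145, 0.483, 0, -0.962], [0, 0, 0, 0], [0, 0, 0, 0]])

```text
t: 16.05
eef_pos: [402.7, 212.1, 313.1]
tcp_rot: [3.141, 0.0, 0.14]
ft_force: [0.1, -0.4, 0.1]
opening: 0.163
grip_force: 29.8
```

Run:
```python
from h import *
s=snap('side','side5');t=snap('top','top5')
def c(im,x,y,w,h,W=400,H=400):return cv2.resize(im[y:y+h,x:x+w],(W,H),interpolation=cv2.INTER_CUBIC)
cv2.imwrite('pics/c5.png',np.hstack([c(s,130,90,120,120),c(t,170,200,120,120)])[:,:,::-1])
for l in ['scoop','scoop_eye','peg_root']: print(l,look('side',l)[:2],look('top',l)[:2])
e=env.state();print(e['eef_pos'].round(1),e['tcp_rot'].round(3),e['ft_force'].round(1),e['joints'].round(2))
y=e['tcp_rot'][2];X=e['eef_pos']+[62*np.cos(y),62*np.sin(y),16];print('eye pred',X,proj('side',X),proj('top',X))
```

```text
scoop [(0.63, array([132.7, 183.1]))] [(0.8, array([219.9, 294.4]))]
scoop_eye [(0.85, array([131.3, 185.5]))] [(0.69, array([219.3, 294.7]))]
peg_root [(0.47, array([266.5, 237.7])), (0.43, array([214.5, 163.4]))] [(0.62, array([217. , 264.2])), (0.56, array([330.1, 297.4]))]
[403.2 211.6 313. ] [3.141 0.    0.137] [-0.3 -0.1 -0.7] [ 0.34  0.15  1.81 -0.    1.19  1.77]
eye pred [464.61485165 220.11631988 329.02280412] [188.25724463 148.9047361 ] [214.8981799  287.33329273]
```

View pics/c5.png

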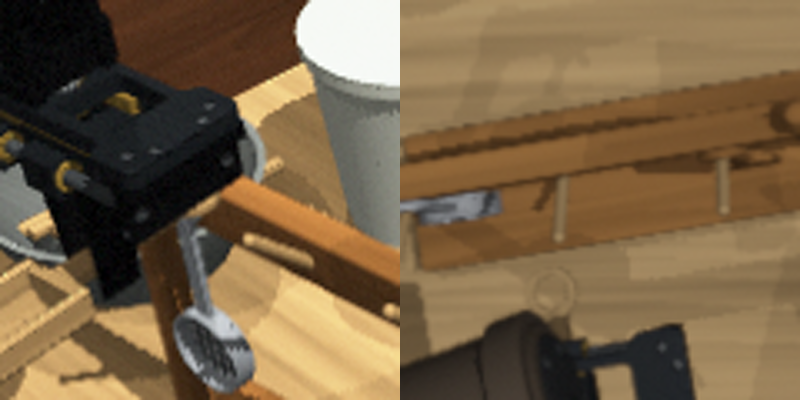

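The ring is visible in the top view at about (216,287), against a predicted (214.9,287.3). The middle peg tip is at (217.7,272). I'll check the held pitch with predicted points overlaid.

Run:
```python
from h import *
s=cv2.imread('pics/side5.png');t=cv2.imread('pics/top5.png')
def c(im,x,y,w,h,k):return cv2.resize(im[y:y+h,x:x+w],None,fx=k,fy=k,interpolation=cv2.INTER_CUBIC)
A=c(s,70,130,100,150,4);B=c(t,195,240,50,75,8)
e=env.state();p=e['eef_pos'];y=.137
X=lambda a,b,h:p+[a*np.cos(y)-b*np.sin(y),a*np.sin(y)+b*np.cos(y),h]
def m(im,cam,P,o,k,col):
    u=proj(cam,P);cv2.circle(im,tuple(int(v) for v in ((u-o)*k)),3,col,1)
for q in [(-94,23,21),(-94,-23,21),(-26,23,21),(-26,-23,21),(-94,23,-5),(-94,-23,-5)]: m(A,'side',X(*q),np.array([70,130]),4,(0,0,255))
for a in np.arange(0,6.28,.4): m(B,'top',X(62+13*np.cos(a),13*np.sin(a),16),np.array([195,240]),8,(0,0,255))
r=np.array([536,230.3,240]);
for k in (0,30,60): m(B,'top',r+k*.7071*np.array([-.991,-.135,1]),np.array([195,240]),8,(255,0,0))
cv2.imwrite('pics/c6.png',np.hstack([A,B]))
```

View pics/c6.png

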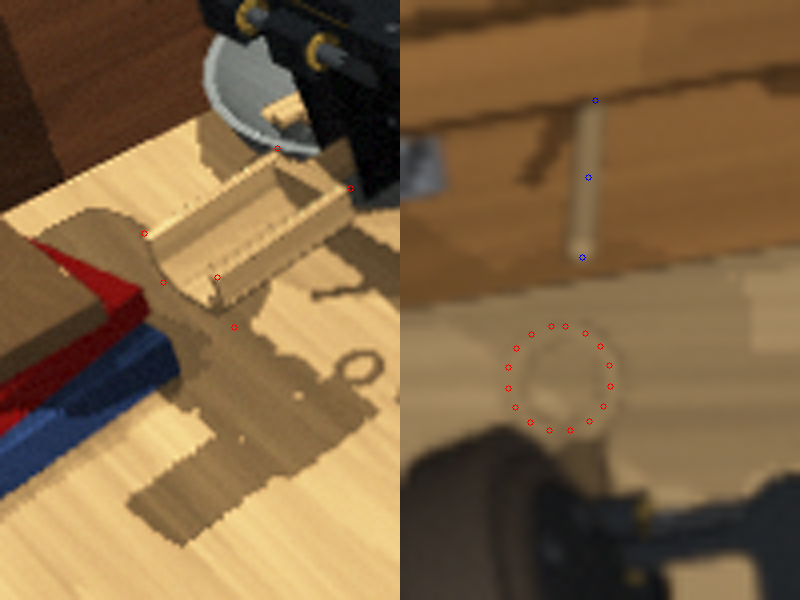

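The bowl overlay matches, so the scoop is level. The ring sits about 2 mm toward -y of the prediction and the peg model fits. I'm moving to the extension of the peg axis, then in along it at 45°.

>>> carry_out(series=[[0.2, 0.05, 0, 0], [0.19, 0.055, 0, 0], [0, 0, -0.36, 0], [0, 0, -0.36, 0], [0, 0, 0, 0]])

```text
t: 16.95
eef_pos: [422.5, 217.1, 275.1]
tcp_rot: [3.141, 0.004, 0.137]
ft_force: [0.0, -0.6, -0.2]
opening: 0.167
grip_force: 29.8
```

>>> carry_out(series=[[0.06, 0.008, -0.06, 0], [0.06, 0.008, -0.06, 0], [0.06, 0.008, -0.06, 0], [0, 0, 0, 0], [0, 0, 0, 0]])

```text
t: 17.45
eef_pos: [431.6, 218.5, 268.2]
tcp_rot: [3.142, -0.0, 0.138]
ft_force: [0.6, -0.6, -1.1]
opening: 0.169
grip_force: 29.8
```

Run:
```python
from h import *
s=snap('side');t=snap('top')
def c(im,x,y,w,h,k):return cv2.resize(im[y:y+h,x:x+w],None,fx=k,fy=k,interpolation=cv2.INTER_CUBIC)
cv2.imwrite('pics/c7.png',np.hstack([c(s,160,120,50,75,8),c(t,195,235,50,75,8)])[:,:,::-1])
e=env.state();print(e['eef_pos'],e['tcp_rot'],e['ft_force'])
```

```text
[431.54936832 218.48972726 268.21750818] [ 3.14157786e+00 -2.71822450e-04  1.37551414e-01] [ 0.2602828  -0.15760676 -0.5335713 ]
```

View pics/c7.png

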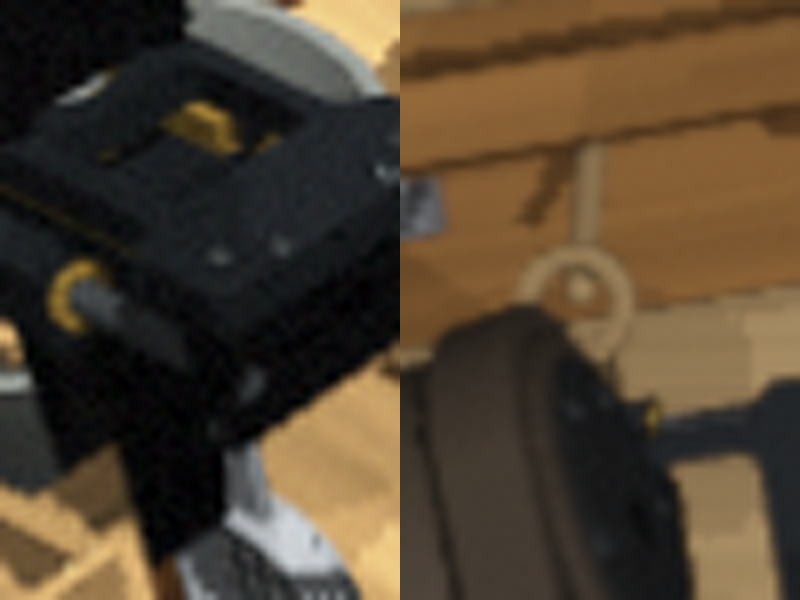

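The peg tip shows inside the ring hole in the top view, at crop (580,288) with the hole centre at (577,302), so it is aligned. I'm continuing along the peg.

>>> carry_out(series=[[0.06, 0.008, -0.06, 0], [0.06, 0.008, -0.06, 0], [0.06, 0.008, -0.06, 0], [0, 0, 0, 0], [0, 0, 0, 0]])

```text
t: 18.05
eef_pos: [440.6, 219.7, 258.8]
tcp_rot: [3.141, 0.0, 0.137]
ft_force: [0.2, 0.5, -1.0]
opening: 0.163
grip_force: 29.8
```

>>> carry_out(series=[[0.06, 0.008, -0.06, 0], [0.06, 0.008, -0.06, 0], [0.06, 0.008, -0.06, 0], [0.06, 0.008, -0.06, 0], [0, 0, 0, 0]])

```text
t: 18.55
eef_pos: [452.8, 221.2, 246.4]
tcp_rot: [3.141, 0.001, 0.137]
ft_force: [0.2, 0.5, -0.3]
opening: 0.165
grip_force: 29.8
```

>>> carry_out(series=[[0, 0, 0, 0], [0, 0, 0, 0], [0, 0, 0, 0], [0, 0, 0, 0], [0, 0, 0, 0]], fingers=-1)

```text
t: 19.05
eef_pos: [452.5, 221.3, 247.1]
tcp_rot: [3.142, -0.0, 0.138]
ft_force: [-0.3, -0.9, -0.5]
opening: 0.526
grip_force: 0.0
```

>>> carry_out(series=[[0, 0, 0, 0], [0, 0, 0, 0], [0, 0, 0.2, 0], [0, 0, 0.6, 0], [0, 0, 0.8, 0]])

```text
t: 19.55
eef_pos: [452.0, 221.1, 327.5]
tcp_rot: [3.141, 0.003, 0.138]
ft_force: [0.3, -0.1, -0.2]
opening: 0.947
grip_force: 0.0
```

>>> carry_out(series=[[0, 0, 0.8, 0], [-0.1, 0.3, 0.3, 0], [-0.3, 0.8, 0, 0], [-0.3, 0.8, 0, 0], [-0.3, 0.8, 0, 0]])

```text
t: 20.05
eef_pos: [401.8, 357.5, 383.1]
tcp_rot: [-3.141, -0.001, 0.137]
ft_force: [0.8, 0.6, 0.3]
opening: 1.001
grip_force: 0.0
```

>>> carry_out(series=[[-0.4, 0.8, 0, 0], [-0.4, 0.8, 0, 0], [-0.4, 0.8, 0, 0], [-0.2, 0.8, 0, 0], [0, 0, 0, 0]])

```text
t: 20.55
eef_pos: [330.6, 519.7, 381.8]
tcp_rot: [-3.141, 0.001, 0.141]
ft_force: [0.8, -0.5, -1.1]
opening: 1.003
grip_force: 0.0
```

Run:
```python
from h import *
s=snap('side');t=snap('top')
cv2.imwrite('pics/c8.png',np.hstack([cv2.resize(s[100:310,140:340],(400,420)),cv2.resize(t[120:330,150:510],(400,420))])[:,:,::-1])
for l in ['scoop','scoop_eye','paddle_eye','sieve_eye']: print(l,look('side',l)[:2],look('top',l)[:2])
e=env.state();print(e['t'],e['eef_pos'],e['ft_force'])
```

```text
scoop [(0.77, array([225.6, 204.5]))] [(0.73, array([327.9, 296.8])), (0.47, array([231.5, 255.3]))]
scoop_eye [(0.84, array([225.7, 205.2]))] [(0.48, array([228. , 253.9])), (0.48, array([422.3, 196.9]))]
paddle_eye [(0.67, array([266.6, 234.8]))] [(0.47, array([335. , 190.9]))]
sieve_eye [(0.67, array([189.2, 189.8]))] [(0.56, array([183.1, 266.9])), (0.48, array([465.7, 231.8]))]
21.05 [332.92087307 515.70922918 382.33852362] [-0.33971444  0.062764   -0.72323311]
```

View pics/c8.png

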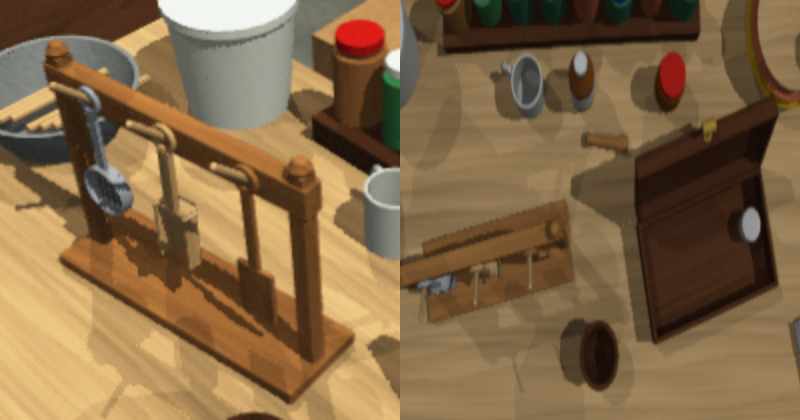

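The scoop hangs bowl down on the middle peg at side-crop (175,200). The sieve and paddle are still in place, the tin is in the chest, and the lid is open. I'll let the swing settle, then hand in.

>>> carry_out(series=[[0, 0, 0, 0], [0, 0, 0, 0], [0, 0, 0, 0], [0, 0, 0, 0], [0, 0, 0, 0]])

```text
t: 21.55
eef_pos: [332.5, 516.3, 382.0]
tcp_rot: [3.141, 0.0, 0.138]
ft_force: [-0.9, 0.2, 0.5]
opening: 1.002
grip_force: 0.0
```

>>> carry_out(series=[[0, 0, 0, 0], [0, 0, 0, 0], [0, 0, 0, 0], [0, 0, 0, 0], [0, 0, 0, 0]])

```text
t: 22.05
eef_pos: [332.5, 516.3, 382.0]
tcp_rot: [3.141, 0.0, 0.138]
ft_force: [-0.1, 0.1, 0.3]
opening: 0.998
grip_force: 0.0
```

>>> carry_out(series=[[0, 0, 0, 0], [0, 0, 0, 0], [0, 0, 0, 0], [0, 0, 0, 0], [0, 0, 0, 0]])

```text
t: 22.55
eef_pos: [332.5, 516.3, 382.0]
tcp_rot: [3.142, -0.0, 0.138]
ft_force: [-0.0, -0.6, -0.6]
opening: 1.002
grip_force: 0.0
```

>>> carry_out(series=[[0, 0, 0, 0], [0, 0, 0, 0], [0, 0, 0, 0], [0, 0, 0, 0], [0, 0, 0, 0]])

```text
t: 23.05
eef_pos: [332.5, 516.3, 382.0]
tcp_rot: [3.142, -0.0, 0.138]
ft_force: [0.3, -0.1, 0.4]
opening: 1.002
grip_force: 0.0
```

Run:
```python
from h import *
a=snap('side').astype(int);b=snap('side').astype(int)
print(abs(a-b)[100:310,140:340].mean(),look('side','scoop')[:1]); print(env.job_done())
```

```text
1.8554444444444445 [(0.86, array([222.9, 204.4]))]
the job is handed in; nothing more can be done
None
```

I handed the job in at about 23 s: the chest lid is back on its stop, the scoop hangs bowl down on the middle peg, and the two rack tools, the tin and everything else in view looked undisturbed in the last picture.

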